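Level the scale stand with a spirit level and keep it pressed

TASK

Lay the spirit level flat in the corner cleats on the wooden stand and let it go, and turn the stand's black levelling nut so that the bubble stands midway between its two lines while the level is pressed down. The stand gives on a springy cushion, so the bubble only counts while you press on the level firmly enough to sink the board home, without forcing it. Finish like that, still pressing on the level with the fingers and the bubble centred; leave the other things on the worktop where they are.

Things in the scene. Friction and masses are not known exactly. Their poses are not given: they have to be found in the camera images.
- level: Loose pocket spirit level, a grey aluminium bar 36 wide (its x) x 160 long (its y) x 38 high, 0.2 kg. Origin: centre of its underside; z up. It lies flat on the worktop at the left; grip it across its 36 mm width. At each end of its top, centred 63 mm from the middle along y, is a black ribbed pad 34 long, on which to press without hiding the bubble.
- vial (a point): Middle of the bright yellow-green vial window (92 mm long) on top of the level, 33 mm above its underside, axes as the level's. Two black cross lines stand 14 mm either side of it along y; a pale bubble 16 mm long moves along y.
- bubble (a joint): Place of the bubble along the vial, in rad: 0 = midway between the lines, positive towards the level's +y end, at most 0.072. It floats to the higher end and equals the slope of the level along its y; each 0.01 rad moves the bubble 5 mm. It takes about 1 s to come to rest. The joint readings are noisy: average them.
- cradle (a point): Middle of the place for the level on the board's top (about 70 mm above the worktop). Axes: x across the board, y along it away from the nut, z up from it; they tilt with it. Four black corner cleats, 7 mm high, open in the middle of each side, bound a space of 43 (x) x 167 (y) mm where the level lies, long side along y, either way round.
- stand: Fixed stand; origin on the worktop under its middle, y along it. Carries a pale wooden board 150 (x) x 360 (y) x 16 mm, hinged about a line parallel to x at y = +165 mm, 50 mm up; the board's other end rests on the levelling nut at y = -145 mm.
- nut_top (a point): Centre of the top of the black ribbed round levelling nut, 42 mm across, 31 mm above the board, axis upright from the board, 165 mm from the cradle's middle along -y. Turned anticlockwise (seen from above) it raises that end of the board: 0.025 rad of slope (about 8 mm at the nut) per radian turned. It needs about 0.15 N m and stays where it is left.
- nut: The same nut, origin at its foot on the board; a white mark on its top points along its y. At the start its end is too low: with the board pressed home the board slopes down to the nut by 0.025 to 0.055 rad, so the nut must go 1.0 to 2.2 rad anticlockwise (in two or more grasps where one cannot turn so far). It can go 1 rad further before its stop.
- cushion (a joint): How far the cushion at the nut holds the board up, rad about the hinge: 0.025 left alone (also with the level on it), 0 pressed home against a firm stop. So left alone the nut end stands 0.025 rad higher than pressed. With the level in place, about 5 N on its pad nearer the nut, 7 N on its middle or 12 N on its pad near the hinge sinks it home; more force changes nothing.
- kitchen_scale: Bystander: white kitchen scale 150 x 165 x 204 at the right. Origin: centre of underside.
- mug: Bystander: white mug 92 x 132 x 105, front right.
- spice_jar: Bystander: spice jar with red cap, 45 across, 106 high, right.
- teaspoon: Bystander: steel teaspoon 130 long, lying behind the stand's left end.
- lemon: Bystander: lemon 78 x 55 x 56, back left.
- carton: Bystander: white and yellow carton 73 x 96 x 37, back left.

How it is judged:
By the outcome, as a careful person would: the job done as asked, in the order asked, and still so for the second after the job is handed in, while the arm keeps its last pose, push and grip.
It also fails if it takes over 72 s, if anything falls off the work surface, if the arm or the gripper's body presses on something with over 40 N, if the wrist force passes 120 N, or if a joint passes its speed limit or range.

ROBOT

A 6-joint arm with a two-finger parallel gripper is mounted at the origin on a cart in front of the work surface, level with it; the furniture and walls round the work are solid. World frame = base frame: x ahead of the robot, y to its left, z up, the work surface at z = 0. Lengths are in m, angles in rad, forces in N, time in s.
With the tool pointing down it reaches from about 0.35 to 0.925 m from the base axis. Payload 6.4 kg.
Tool frame: the origin (TCP) lies midway between the tips of the shut fingers; the grasp point (between the pads) lies 19 mm behind it; z points along the fingers, y is the line along which they close (so a half turn about z gives the same grasp; the last joint's range is limited). The gripper opens to 94 mm and grips with 3 to 60 N. Pads are 16 mm wide; open, the fingers measure 119 mm over their backs; the gripper's body (75 mm by 177 mm) begins 78 mm behind the grasp point.
Start: joints at [1.173, 0.245, 1.558, -0, 1.339, -0.174], TCP at [0.144, 0.634, 0.205] pointing down, gripper open.
Joint ranges: [-3.13, 3.13], [-1.02, 2.26], [0.13, 2.54], [-0.95, 4.09], [0.21, 2.88], [-2.74, 2.74]. Speed limits (rad/s): [2.57, 2.57, 3.14, 3.14, 3.14, 3.14].

INTERFACE

Orientations are given as a unit quaternion [w, x, y, z].
In Python, from station import ctrl gives the robot as it stands.
- The arm moves only by the shell command python3 -m handwheel 'ROWS'. ROWS is text: rows parted by semicolons, each of 5 numbers parted by spaces: the shift along the world's x, y, z normalised to -1 to 1, where 1 is 15 cm, then the turn about the world's z normalised to -1 to 1, where 1 is 180 degrees, then the closure in counts, from 0 (fully open) to 255 (shut). A call has exactly 8 rows; each row is the pose to reach, as a shift and turn from the pose commanded when the call began, turning the shorter way round; what a row does not reach only later rows make up. A row lasts 1/8 s, in which the tool goes at most 62.5 mm and 10.7 degrees, less where a joint would pass 70% of its speed; a pose out of reach is approached as far as the arm can. A call with a number of a shift or a turn outside -1 to 1 is refused whole. A call with a gripper value outside its range is refused whole. The fingers move at their own pace and stop on an object; the grip force is fixed at half the most. Time passes only in rows, so rows that repeat a pose let the fingers close, or fill a call up. It gives the time, the measured TCP pose, the force, the opening and the grip force at its end, in the units of the state.
- ctrl.state(): the state, without advancing time (a new reading comes with each control period).
- ctrl.get_image(name): name is "scene" or "top"; returns the picture (384x512x3 uint8, blue, green, red); there is no depth.
- ctrl.get_calibration(name): a dict with "fov_y" (degrees; the focal length in pixels is half the picture's height over the tangent of half this angle, whatever the lens; pixels are square), "cx", "cy" (the principal point, pixels), "R" (3x3) and "t" (3): a world point X has camera coordinates R X + t. Camera axes: x right, y down, z forward; pixel columns grow to the right and rows downward; lengths in m; the calibration is good to about 2 mm. A picture is of the moment at which its call begins. get_calibration takes no time and is no camera call.
- ctrl.close_job(): hands the job in; it is judged then, once.
Trained networks look in the newest picture that a camera, given by its name, has taken for a name from the list of things; names that differ only in an ending like _2 or _b are one class to them, and where a whole thing is asked for, a point or a joint stands for the part that bears it (a point fixed in the world has none). Each returns a list of dicts, best first, with "score" (0 to 1); they miss things now and then, are a little off and sometimes report something else, mostly with a low value. They report only what shows in the picture. A call takes as long as a camera call.
- ctrl.look_for(camera, query): "xyz" ([x, y, z] in m, in world coordinates, good to about 4 mm: the middle of the surface that is visible of it).
The state is a dict: "clock": time; "joint_positions": joint angles; "joint_vel": joint speeds; "joint_efforts": joint torques, N m; "ee_pos": TCP position; "orientation": TCP orientation; "ft_force": force on the tool from outside, world axes, zero at the start; "torque": the same for the moment, N m; "finger_gap": opening from 0.0 (shut) to 1.0 (fully open); "gripper_force": force on a finger pad.
Only numpy, scipy, OpenCV 4.12 (cv2) and the standard library are available. Lean on these libraries where they do the work, as an engineer would, in place of code of your own. Each camera call takes 0.05 s, during which the arm holds its last target. There are 200 camera calls.

## Working session

There is one attempt and no reset: what is moved stays moved. The work goes in short steps, Python scripts to look and compute and a shell command to move; the robot and the scene stay as the last step left them, time stands still between calls to the robot, and variables do not carry over. Pictures are saved under pics/ and viewed, at most 10 in all, crops included, and the job is handed in when it is done.

```bash
mkdir -p pics; cat > h.py <<'E'
import numpy as np, cv2
from station import ctrl
def cal(n):
    c=ctrl.get_calibration(n); f=192/np.tan(np.radians(c['fov_y'])/2); return f,c['cx'],c['cy'],np.array(c['R']),np.array(c['t'])
def px(n,X):
    f,cx,cy,R,t=cal(n); p=R@np.array(X)+t; return np.array([cx+f*p[0]/p[2],cy+f*p[1]/p[2]])
def ray(n,u,v,z):
    f,cx,cy,R,t=cal(n); d=R.T@np.array([(u-cx)/f,(v-cy)/f,1]); o=-R.T@t; return o+d*(z-o[2])/d[2]
E
python3 - <<'E'
from h import *
for n in("scene","top"):
    im=ctrl.get_image(n); cv2.imwrite(f"pics/{n}0.png",im)
    f,cx,cy,R,t=cal(n); print(n,f,cx,cy,-R.T@t)
    for q in("level","vial","cradle","nut_top","stand"):
        print(q,[(np.round(d['xyz'],3).tolist(),round(d['score'],2)) for d in ctrl.look_for(n,q)[:2]])
s=ctrl.state(); print({k:np.round(v,3) for k,v in s.items()})
E
```

```text
scene 470.1219645892038 258.23135649688527 190.2087057566299 [-0.60596789 -0.782694    1.15376396]
level [([0.43, 0.309, 0.027], 0.93)]
vial [([0.432, 0.308, 0.035], 0.78), ([0.444, -0.191, 0.094], 0.74)]
cradle [([0.464, -0.06, 0.069], 0.85)]
nut_top [([0.442, -0.188, 0.086], 0.5)]
stand [([0.462, -0.058, 0.066], 0.67)]
top 458.2097102095443 263.2383160464024 200.21227946243047 [ 0.20036022 -0.10292138  1.40961971]
level [([0.437, 0.31, 0.041], 0.84)]
vial [([0.434, 0.312, 0.036], 0.78), ([0.471, -0.042, 0.068], 0.53)]
cradle [([0.471, -0.042, 0.065], 0.96)]
nut_top [([0.452, -0.18, 0.095], 0.67)]
stand [([0.477, -0.042, 0.066], 0.63)]
{'clock': np.float64(0.6), 'joint_positions': array([ 1.173,  0.245,  1.558, -0.   ,  1.339, -0.174]), 'joint_vel': array([-0.   , -0.002,  0.002, -0.001, -0.   , -0.   ]), 'joint_efforts': array([-0.0000e+00, -4.1561e+01, -3.1472e+01,  6.8000e-02,  2.9000e-02,
       -0.0000e+00]), 'ee_pos': array([0.144, 0.634, 0.205]), 'orientation': array([0.   , 0.112, 0.994, 0.   ]), 'ft_force': array([-0.193,  0.068,  0.09 ]), 'torque': array([ 0.   , -0.034,  0.06 ]), 'gripper_force': np.float64(0.0), 'finger_gap': np.float64(0.997)}
```

View pics/scene0.png

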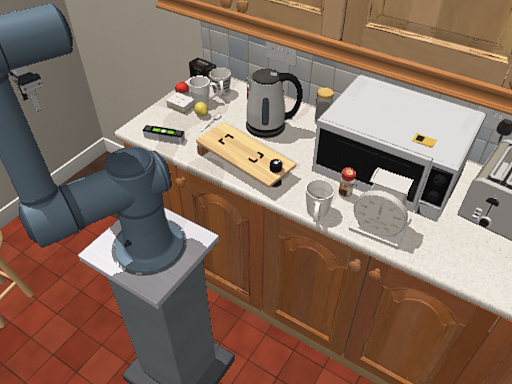

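View pics/top0.png

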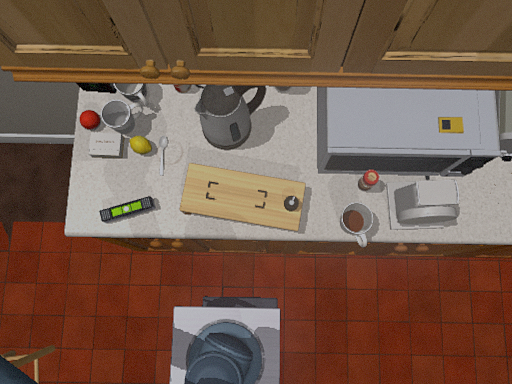

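The scene view shows the level at left (165,133), the board with cleats, and the nut (276,165). In the top view the level is at (127,209), the cleats are centred near (237,194) and the nut is at (291,203). Next I'll refine these at subpixel level.

```bash
python3 - <<'E'
from h import *
im=cv2.imread("pics/top0.png")
crop=im[155:240,90:315]; cv2.imwrite("pics/c1.png",cv2.resize(crop,None,fx=3.5,fy=3.5,interpolation=cv2.INTER_CUBIC))
hsv=cv2.cvtColor(im,cv2.COLOR_BGR2HSV); g=im.max(2)
def rep(m,z,name,mn=4):
    n,l,st,c=cv2.connectedComponentsWithStats(m.astype(np.uint8))
    for i in range(1,n):
        if st[i,4]>=mn: print(name,st[i].tolist(),np.round(c[i],1),np.round(ray("top",*c[i],z),4))
M=np.zeros(g.shape,bool); M[155:240,90:315]=1
rep(M&(hsv[...,0]>30)&(hsv[...,0]<75)&(hsv[...,1]>120)&(g>110),.035,"vial")
B=np.zeros(g.shape,bool);B[165:225,190:300]=1
rep(B&(g<70),.075,"blk")
m=np.zeros(g.shape,np.uint8);m[195:225,95:160]=(g[195:225,95:160]<110)
n,l,st,c=cv2.connectedComponentsWithStats(m);i=1+np.argmax(st[1:,4]);print("lev",st[i],c[i],cv2.minAreaRect(np.argwhere(l==i)[:,::-1].astype(np.float32)))
b=(M&(hsv[...,0]>8)&(hsv[...,0]<25)&(hsv[...,1]>70)&(g>140)).astype(np.uint8)
b=cv2.morphologyEx(b,cv2.MORPH_CLOSE,np.ones((15,15)))
n,l,st,c=cv2.connectedComponentsWithStats(b);i=1+np.argmax(st[1:,4]);r=cv2.minAreaRect(np.argwhere(l==i)[:,::-1].astype(np.float32));print("board",r)
P=np.array([ray("top",*p,.066) for p in cv2.boxPoints(r)]);print(P.round(4))
E
```

```text
vial [111, 201, 31, 16, 192] [126.  208.3] [0.4358 0.3143 0.035 ]
blk [208, 182, 10, 5, 14] [211.4 183.1] [0.51  0.053 0.075]
blk [262, 191, 4, 2, 4] [263.5 191.2] [ 0.4882 -0.1031  0.075 ]
blk [206, 193, 2, 5, 6] [206.5 195.3] [0.4725 0.0661 0.075 ]
blk [287, 196, 6, 3, 7] [289.4 196.6] [ 0.4735 -0.1804  0.075 ]
blk [294, 197, 4, 4, 8] [295.5 198.9] [ 0.4669 -0.1985  0.075 ]
blk [209, 198, 5, 1, 5] [211. 198.] [0.4647 0.0524 0.075 ]
blk [284, 200, 12, 11, 32] [288.5 206.2] [ 0.4445 -0.178   0.075 ]
blk [256, 206, 4, 1, 4] [257.5 206. ] [ 0.4432 -0.0861  0.075 ]
lev [ 99 196  57  27 558] [128.36021505 209.74910394] ((127.68868255615234, 209.660400390625), (15.384381294250488, 56.45518493652344), 74.05460357666016)
board ((242.52415466308594, 196.29490661621094), (120.197021484375, 48.67217254638672), 9.893919944763184)
[[ 0.4285  0.1467  0.066 ]
 [ 0.5765  0.1292  0.066 ]
 [ 0.5191 -0.2303  0.066 ]
 [ 0.3734 -0.2057  0.066 ]]
```

View pics/c1.png

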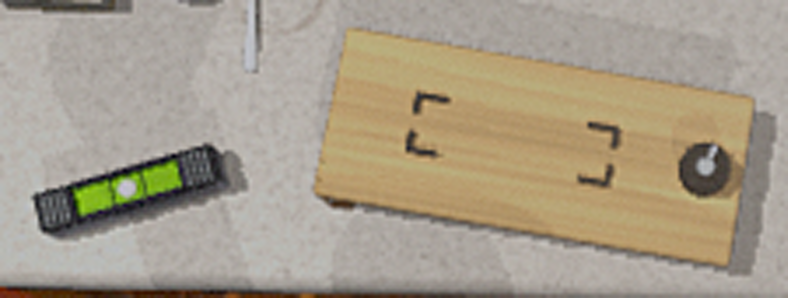

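```bash
python3 - <<'E'
from h import *
C=lambda x,y,z: ray("top",90+(x+.5)/3.5-.5,155+(y+.5)/3.5-.5,z)[:2]
ang=lambda d: np.degrees(np.arctan2(d[1],d[0]))
TL,BL,TR,BR=[C(*p,.073) for p in((417,94),(408,152),(620,128),(611,185))]
print("cleat c",(TL+BL+TR+BR)/4,"len",np.linalg.norm(TL-TR),np.linalg.norm(TL-BL),"yaw y-axis",ang(TL-TR),ang(BL-BR),"x-axis",ang(TL-BL),ang(TR-BR))
b=[C(*p,.070) for p in((349,28),(753,97),(730,267),(316,193))]
print("board c",sum(b)/4,np.linalg.norm(b[0]-b[1]),np.linalg.norm(b[0]-b[3]),ang(b[0]-b[1]),ang(b[3]-b[2]),ang(b[0]-b[3]))
a=np.radians((ang(TL-TR)+ang(BL-BR)+ang(b[0]-b[1])+ang(b[3]-b[2]))/4);print("yaw",np.degrees(a),"cradle from board",sum(b)/4+.02*np.array([np.cos(a),np.sin(a)]))
print("nut",C(705,168,.098), "nut from cradle",(TL+BL+TR+BR)/4-.165*np.array([np.cos(a),np.sin(a)]))
l=[C(*p,.036) for p in((37,196),(215,146),(221,183),(52,236))]
print("level top corners c",sum(l)/4,ang(l[0]-l[1]),ang(l[3]-l[2]),np.linalg.norm(l[0]-l[1]),np.linalg.norm(l[0]-l[3]))
e=[C(*p,.036) for p in((75,200),(182,177))];print("vial",sum(e)/2,ang(e[0]-e[1]),np.linalg.norm(e[0]-e[1]))
e=[C(*p,.036) for p in((53,210),(202,164))];print("pads",sum(e)/2,ang(e[0]-e[1]),np.linalg.norm(e[0]-e[1]))
print("lev dark", ray("top",127.7,209.66,.03)[:2], "mw corner",ray("top",318,172,0.01))
E
```

```text
cleat c [ 0.4770869  -0.02270698] len 0.17616584960322207 0.05102978627098486 yaw y-axis 81.3838655519544 81.72310018546243 x-axis -6.2433760678354 -7.793664713810861
board c [ 0.47317494 -0.04185791] 0.35357489903041667 0.14663854338352864 81.13843122799359 80.87462592521065 -8.144893200305779
yaw 81.28000572265528 cradle from board [ 0.47620705 -0.02208909]
nut [ 0.4508577  -0.18403506] nut from cradle [ 0.45207195 -0.18579975]
level top corners c [0.4335552  0.31009285] 107.31885368664594 109.03194331059883 0.15858298508791366 0.038234936929159934
vial [0.43494816 0.3127561 ] 103.57353798620514 0.09392050144480382
pads [0.4362999  0.31360671] 108.82022870820191 0.13334717189351303
lev dark [0.43244452 0.31027528] mw corner [ 0.56759556 -0.27366421  0.01      ]
```

```bash
python3 -m handwheel '0.25 -0.25 0 -0.06 0;0.5 -0.5 0 -0.11 0;0.75 -0.75 0 -0.16 0;0.967 -1 0 -0.21 0;0.967 -1 0 -0.26 0;0.967 -1 0 -0.31 0;0.967 -1 0 -0.332 0;0.967 -1 0 -0.332 0'
python3 -m handwheel '0.25 -0.25 -0.1 0 0;0.5 -0.5 -0.2 0 0;0.75 -0.75 -0.4 0 0;0.967 -1 -0.6 0 0;0.967 -1 -0.6 0 0;0.967 -1 -0.6 0 0;0.967 -1 -0.6 0 0;0.967 -1 -0.6 0 0'
python3 - <<'E'
from h import *
s=ctrl.state();print(s['ee_pos'],s['orientation'],s['joint_positions'])
im=ctrl.get_image("top");cv2.imwrite("pics/t2.png",cv2.resize(im[150:240,80:200],None,fx=5,fy=5,interpolation=cv2.INTER_CUBIC))
E
```

```text
clock: 1.6
ee_pos: [0.2894, 0.4838, 0.2056]
orientation: [0.0, 0.592, 0.806, 0.0]
ft_force: [-0.1, -0.7, 0.5]
finger_gap: 1.002
gripper_force: 0.0
clock: 2.6
ee_pos: [0.4342, 0.3349, 0.1164]
orientation: [0.0, 0.591, 0.807, 0.001]
ft_force: [-0.4, 0.1, 0.2]
finger_gap: 0.998
gripper_force: 0.0
[0.43415959 0.33492582 0.11636879] [3.44039633e-04 5.91093895e-01 8.06602336e-01 7.48396112e-04] [4.50208932e-01 1.07539871e-01 1.88750831e+00 1.03560392e-04
 1.14489980e+00 1.44199084e-01]
```

View pics/t2.png

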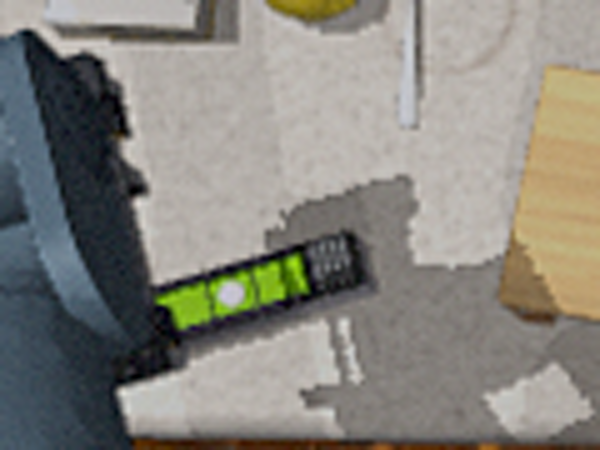

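The level lies under the gripper's near end, with its axis at about 107° as measured, so I'm going down to grasp.

```bash
python3 -m handwheel '0 -0.15 -0.2 0 0;0 -0.15 -0.4 0 0;0 -0.15 -0.6 0 0;0 -0.15 -0.695 0 0;0 -0.15 -0.695 0 0;0 -0.15 -0.695 0 255;0 -0.15 -0.695 0 255;0 -0.15 -0.695 0 255'
python3 -m handwheel '0 0 0 0 255;0 0 0 0 255;0 0 0 0 255;0 0 0.2 0 255;0 0 0.5 0 255;0 0 0.8 0 255;0 0 1 0 255;0 0 1 0 255'
python3 - <<'E'
from h import *
s=ctrl.state();print(s['ee_pos'],s['orientation'],s['ft_force'],s['finger_gap']*94,s['torque'])
E
```

```text
clock: 3.65
ee_pos: [0.4349, 0.3116, 0.012]
orientation: [0.0, 0.592, 0.806, 0.001]
ft_force: [0.7, 0.1, 0.1]
finger_gap: 0.717
gripper_force: 0.0
clock: 4.65
ee_pos: [0.4356, 0.3119, 0.1632]
orientation: [0.001, 0.592, 0.806, 0.002]
ft_force: [-0.3, 0.1, -2.3]
finger_gap: 0.384
gripper_force: 29.9
[0.43564036 0.31191047 0.16323756] [0.00117047 0.59187571 0.80602579 0.00205066] [-0.27508651  0.11737209 -2.33989213] 36.11561509984623 [-0.03206176  0.00263866 -0.02370775]
```

```bash
python3 -m handwheel '0.04 -0.2 0 -0.03 255;0.08 -0.45 0 -0.06 255;0.12 -0.7 0 -0.09 255;0.16 -0.9 0 -0.12 255;0.18 -1 0 -0.146 255;0.18 -1 0 -0.146 255;0.18 -1 0 -0.146 255;0.18 -1 0 -0.146 255'
python3 -m handwheel '0.04 -0.2 0 0 255;0.06 -0.5 0 0 255;0.09 -0.8 0 0 255;0.09 -1 0 0 255;0.09 -1.0 0 0 255;0.09 -1 0 0 255;0.09 -1 0 0 255;0.09 -1 0 0 255'
python3 -m handwheel '0 -0.1 -0.1 0 255;0 -0.23 -0.2 0 255;0 -0.23 -0.35 0 255;0 -0.23 -0.35 0 255;0 -0.23 -0.35 0 255;0 -0.23 -0.35 0 255;0 -0.23 -0.35 0 255;0 -0.23 -0.35 0 255'
python3 - <<'E'
from h import *
s=ctrl.state();print(s['ee_pos'],s['orientation'],s['joint_positions'])
q=s['orientation'];print(np.degrees(2*np.arctan2(q[2],q[1]))-90)
im=ctrl.get_image("top");cv2.imwrite("pics/t3raw.png",im);a=cv2.resize(im[160:230,180:310],None,fx=6,fy=6,interpolation=cv2.INTER_CUBIC)
im=ctrl.get_image("scene");cv2.imwrite("pics/s3raw.png",im)
cv2.imwrite("pics/t3.png",a)
cv2.imwrite("pics/s3.png",cv2.resize(im[110:200,185:305],None,fx=6,fy=6,interpolation=cv2.INTER_CUBIC))
E
```

```text
clock: 5.65
ee_pos: [0.4609, 0.1619, 0.1606]
orientation: [-0.0, 0.759, 0.651, -0.0]
ft_force: [-0.3, 0.9, -1.9]
finger_gap: 0.381
gripper_force: 29.9
clock: 6.65
ee_pos: [0.4748, 0.0121, 0.1612]
orientation: [-0.0, 0.759, 0.651, -0.0]
ft_force: [-0.5, 0.0, -2.5]
finger_gap: 0.38
gripper_force: 29.9
clock: 7.65
ee_pos: [0.4751, -0.0232, 0.1091]
orientation: [0.0, 0.76, 0.65, 0.0]
ft_force: [-0.6, -0.3, -2.3]
finger_gap: 0.378
gripper_force: 29.9
[ 0.47510986 -0.0231978   0.10910154] [3.47551411e-04 7.59538655e-01 6.50462043e-01 2.01505764e-04] [-2.87747588e-01 -5.63996176e-02  2.06992659e+00 -4.39543979e-05
  1.12726318e+00 -1.33317752e-01]
-8.84709801243028
```

View pics/t3.png

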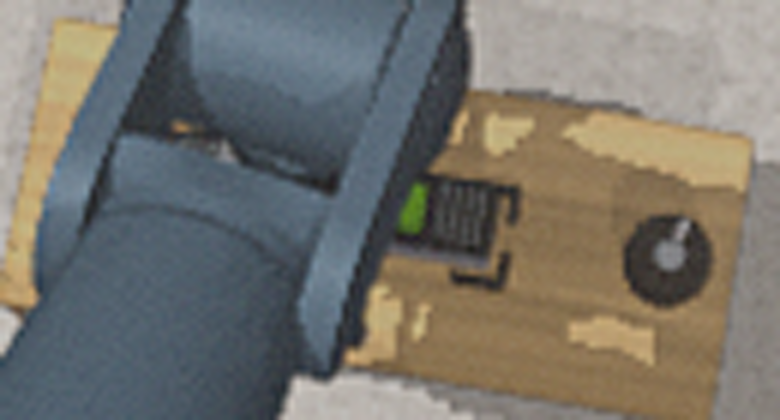

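View pics/s3.png

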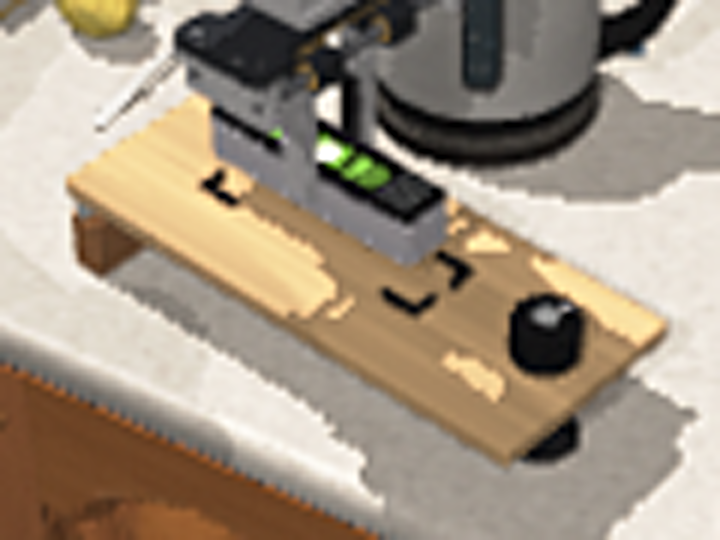

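Top view: the level's nut-end face runs about (493,190)–(487,250) in the crop, short of the right cleats (519,185)/(505,285). The scene view shows it held straight above the cradle, with its lower end corners at (408,262) and (443,240). I'll work out the offset from these.

```bash
python3 - <<'E'
from h import *
T=lambda x,y,z: ray("top",180+(x+.5)/6-.5,160+(y+.5)/6-.5,z)[:2]
S=lambda x,y,z: ray("scene",185+(x+.5)/6-.5,110+(y+.5)/6-.5,z)[:2]
a=np.radians(81.2);ay=np.array([np.cos(a),np.sin(a)]);ax=np.array([ay[1],-ay[0]])
tcp=np.array([.4751,-.0232]);zu=.0971
L=lambda p:np.round([(p-tcp)@ax*1e3,(p-tcp)@ay*1e3],1)
print("top end corners (expect +-18,-80)",L(T(493,187,zu+.038)),L(T(487,250,zu+.038)))
print("scene bottom end corners",L(S(408,264,zu)),L(S(443,243,zu)),"top",L(S(445,192,zu+.038)),L(S(408,212,zu+.038)))
print("scene far corner top", L(S(212,108,zu+.038)))
print("cleats top R (outer)",L(T(519,185,.073)),L(T(505,287,.073)))
print("cleats scene outer R",L(S(472,266,.073)),L(S(410,312,.071)), "left near outer",L(S(204,184,.073)))
E
```

```text
top end corners (expect +-18,-80) [ 12.9 -73.8] [-17.5 -76.2]
scene bottom end corners [-16.4 -76.5] [ 11.4 -79.1] top [ 12.  -79.8] [-15.7 -76. ]
scene far corner top [-20.2  76.5]
cleats top R (outer) [ 29.4 -84. ] [-22.5 -86. ]
cleats scene outer R [ 28.8 -86.9] [-24.9 -85.5] left near outer [-21.4  86.6]
```

```bash
python3 -m handwheel '0.016 0.003 0 0 255;0.016 0.003 0 0 255;0.016 0.003 -0.05 0 255;0.016 0.003 -0.1 0 255;0.016 0.003 -0.13 0 255;0.016 0.003 -0.15 0 255;0.016 0.003 -0.17 0 255;0.016 0.003 -0.17 0 255'
python3 - <<'E'
from h import *
s=ctrl.state();print(s['ee_pos'],s['ft_force'],s['torque'])
im=ctrl.get_image("scene")
a=cv2.resize(im[125:185,210:290],None,fx=10,fy=10,interpolation=cv2.INTER_CUBIC)
cv2.imwrite("pics/s4.png",a)
E
```

```text
clock: 8.75
ee_pos: [0.4771, -0.0227, 0.083]
orientation: [-0.0, 0.76, 0.65, -0.0]
ft_force: [-0.4, -0.3, -1.6]
finger_gap: 0.385
gripper_force: 29.9
[ 0.47714418 -0.0227081   0.08302509] [-0.41714036 -0.254235   -1.56515759] [-0.06943212  0.06078386 -0.01999454]
```

View pics/s4.png

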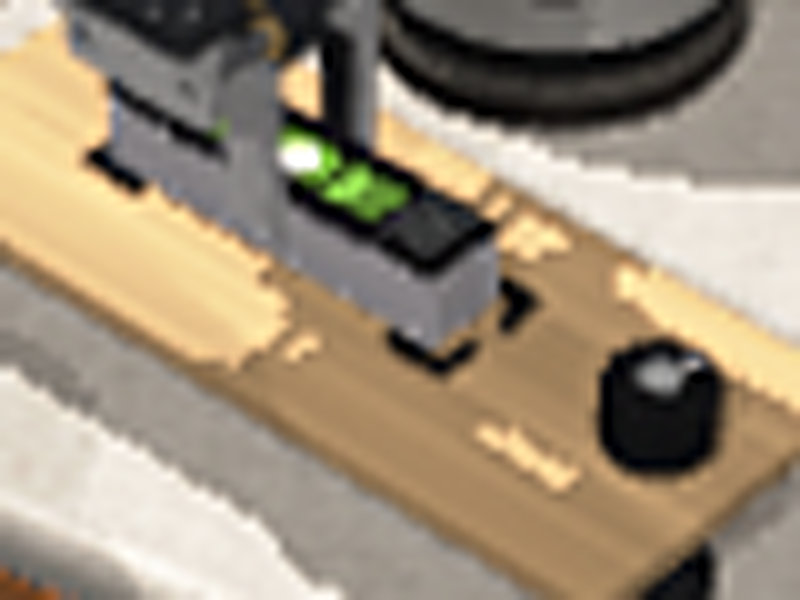

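The level's lower corner (430,345) sits just inside the cleat corner (440,370), and the near-left cleat lies alongside the bar. Position is good, so I'm lowering gently to contact.

```bash
python3 -m handwheel '0 0 -0.007 0 255;0 0 -0.013 0 255;0 0 -0.013 0 255;0 0 -0.013 0 255;0 0 -0.02 0 255;0 0 -0.027 0 255;0 0 -0.027 0 255;0 0 -0.027 0 255'
```

```text
clock: 9.8
ee_pos: [0.4777, -0.0231, 0.0797]
orientation: [0.001, 0.76, 0.65, 0.0]
ft_force: [-1.8, -2.9, 3.0]
finger_gap: 0.385
gripper_force: 30.0
```

```bash
python3 -m handwheel '0 0 0 0 150;0 0 0 0 100;0 0 0 0 0;0 0 0 0 0;0 0 0.2 0 0;0 0 0.5 0 0;0 -0.4 0.75 0 0;0 -0.8 0.75 0 0'
python3 - <<'E'
from h import *
s=ctrl.state();print(s['ee_pos'],s['ft_force'],s['joint_positions'])
for n,b in(("top",(160,230,180,310)),("scene",(110,200,185,305))):
    im=ctrl.get_image(n);cv2.imwrite(f"pics/{n}5.png",im)
a=cv2.imread("pics/top5.png")[165:225,195:305];b=cv2.imread("pics/scene5.png")[125:185,190:300]
cv2.imwrite("pics/c5.png",cv2.resize(np.hstack([a,b])if 0 else np.vstack([a,b]),None,fx=5,fy=5,interpolation=cv2.INTER_CUBIC)[:600])
E
```

```text
clock: 10.8
ee_pos: [0.479, -0.1396, 0.1948]
orientation: [0.003, 0.759, 0.651, 0.001]
ft_force: [0.4, -0.2, 0.4]
finger_gap: 0.998
gripper_force: 0.0
[ 0.47897494 -0.13955445  0.19483486] [ 0.43498814 -0.20869568  0.3718405 ] [-5.11353966e-01 -1.10364989e-01  1.95184694e+00  3.24563784e-04
  1.29351230e+00 -3.59414553e-01]
```

View pics/c5.png

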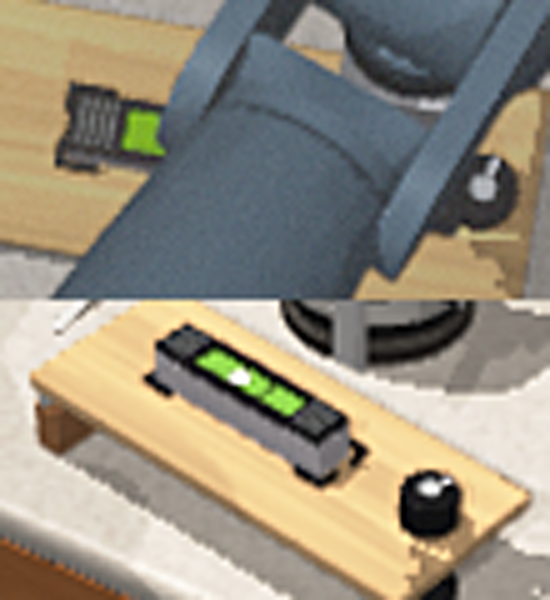

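The level is seated flat inside the cleats. The bubble (238,377) is off towards the hinge, past the near line, as expected. I'll write a bubble measure from a rectified vial strip.

```bash
cat >> h.py <<'E'
A=np.radians(81.2);AY=np.array([np.cos(A),np.sin(A),0]);AX=np.array([AY[1],-AY[0],0])
def bubble(n,im=None,slope=0,c=(.4775,-.0227,.1035),show=False):
    if im is None: im=ctrl.get_image(n)
    ys=np.arange(-.07,.0701,.0005); xs=np.arange(-.014,.0141,.0005)
    m=np.array([[px(n,np.array(c)+x*AX+y*AY+np.array([0,0,-slope*y*-1])) for y in ys] for x in xs],np.float32)
    r=cv2.remap(im,m[...,0],m[...,1],cv2.INTER_LINEAR).astype(float)
    b,g,rd=r[...,0],r[...,1],r[...,2]
    G=np.clip(g-b,0,None); W=np.clip(b-60,0,None)*(g>150)
    rows=G.max(1)>60; xc=(xs*rows).sum()/max(rows.sum(),1)
    k=np.abs(xs-xc)<.006
    gp=np.maximum(G[k].mean(0),0); wp=b[k].mean(0)
    ins=np.where(gp>.4*np.percentile(gp,80))[0]; lo,hi=ys[ins[0]],ys[ins[-1]]; mid=(lo+hi)/2
    w=np.clip(wp-.5*wp[(ys>lo)&(ys<hi)].max(),0,None)*((ys>lo)&(ys<hi))
    bc=(w*ys).sum()/w.sum(); L=hi-lo
    if show:
        print("green",np.round(gp[::6]).astype(int)); print("blue",np.round(wp[::6]).astype(int)); print("y",np.round(ys[::6]*1e3).astype(int))
    return dict(xc=round(xc*1e3,1),lo=round(lo*1e3,1),hi=round(hi*1e3,1),L=round(L*1e3,1),bub=round((bc-mid)*1e3,1),rad=round((bc-mid)/.5,4))
E
python3 - <<'E'
from h import *
print(bubble("scene",cv2.imread("pics/scene5.png"),show=True))
E
```

```text
Traceback (most recent call last):
  File "h.py", line 13, in bubble
    m=np.array([[px(n,np.array(c)+x*AX+y*AY+np.array([0,0,-slope*y*-1])) for y in ys] for x in xs],np.float32)
                 ~~^^^^^^^^^^^^^^^^^^^^^^^^^^^^^^^^^^^^^^^^^^^^^^^^^^^^^
  File "h.py", line 6, in px
    f,cx,cy,R,t=cal(n); p=R@np.array(X)+t; return np.array([cx+f*p[0]/p[2],cy+f*p[1]/p[2]])
                ~~~^^^
  File "h.py", line 4, in cal
    c=ctrl.get_calibration(n); f=192/np.tan(np.radians(c['fov_y'])/2); return f,c['cx'],c['cy'],np.array(c['R']),np.array(c['t'])
ValueError: time passes only in moves, steps and waits
```

```bash
sed -i 's/^def cal(n):/import functools\n@functools.lru_cache(None)\ndef cal(n):/; s/np.array(\[0,0,-slope\*y\*-1\])/np.array([0,0,slope*y])/' h.py
python3 - <<'E'
from h import *
print(bubble("scene",cv2.imread("pics/scene5.png"),show=True))
print(ray("top",195+(486+.5)/5-.5,165+(190+.5)/5-.5,.095), ray("scene",190+(431+.5)/5-.5,125+(187+.5)/5-.5,.095))
E
```

```text
green [  0   1   1   1   0   0   0  24  95 138 144 141 142 141 140 143 129 101
 105 127 140 145 139  98  43  13   8  10  39  93 130 142 142 140 141 144
 142 119  78  26   1   0   0   0   1   0   0]
blue [ 79  84  82  81  78  81  74  57  62  77  83  83  84  83  83  85  75  57
  59  74  81  80  77 124 196 231 236 238 198 130  85  77  81  82  83  86
  84  67  42  25  26  54  81  87  86  84  86]
y [-70 -67 -64 -61 -58 -55 -52 -49 -46 -43 -40 -37 -34 -31 -28 -25 -22 -19
 -16 -13 -10  -7  -4  -1   2   5   8  11  14  17  20  23  26  29  32  35
  38  41  44  47  50  53  56  59  62  65  68]
{'xc': np.float64(-2.2), 'lo': np.float64(-47.5), 'hi': np.float64(45.0), 'L': np.float64(92.5), 'bub': np.float64(9.4), 'rad': np.float64(0.0187)}
[ 0.45159904 -0.18634788  0.095     ] [ 0.45489149 -0.18593538  0.095     ]
```

Bubble offset is about +9 to +12 mm unpressed, so the nut needs roughly 1.75–1.9 rad anticlockwise. I'll grasp the nut, raising the tool as it turns because the board rises too.

```bash
python3 -m handwheel '-0.166 -0.29 0 0 0;-0.166 -0.29 -0.2 0 0;-0.166 -0.29 -0.4 0 0;-0.166 -0.29 -0.6 0 0;-0.166 -0.29 -0.75 0 0;-0.166 -0.29 -0.8 0 0;-0.166 -0.29 -0.8 0 0;-0.166 -0.29 -0.8 0 255'
python3 - <<'E'
from h import *
s=ctrl.state();print(s['ee_pos'],s['ft_force'])
print([bubble("scene") for i in range(2)])
E
python3 -m handwheel '0 0 0 0 255;0 0 0 0 255;0 0 0 0 255;0 0 0 0 255;0 0 0 0 255;0 0 0 0 255;0 0 0 0 255;0 0 0 0 255'
```

```text
clock: 11.9
ee_pos: [0.4531, -0.1819, 0.0724]
orientation: [0.001, 0.76, 0.65, 0.0]
ft_force: [0.6, -0.6, 0.2]
finger_gap: 0.925
gripper_force: 0.0
[ 0.45308229 -0.18188044  0.072391  ] [ 0.64684746 -0.57737011  0.22469652]
[{'xc': np.float64(-2.2), 'lo': np.float64(-47.5), 'hi': np.float64(45.0), 'L': np.float64(92.5), 'bub': np.float64(9.4), 'rad': np.float64(0.0188)}, {'xc': np.float64(-2.2), 'lo': np.float64(-47.5), 'hi': np.float64(45.0), 'L': np.float64(92.5), 'bub': np.float64(9.4), 'rad': np.float64(0.0188)}]
clock: 13.0
ee_pos: [0.4525, -0.1818, 0.0715]
orientation: [0.0, 0.76, 0.65, 0.0]
ft_force: [1.1, -1.0, -0.6]
finger_gap: 0.439
gripper_force: 30.0
```

```bash
python3 -m handwheel '0 0 0 0 190;0 0 0 0 120;0 -0.028 0 0 120;0 -0.028 0 0 120;0 -0.028 0 0 255;0 -0.028 0 0 255;0 -0.028 0 0 255;0 -0.028 0 0 255'
python3 -m handwheel '0 0 0 0 255;0 0 0 0 255;0 0 0 0 255;0 0 0.007 0.055 255;0 0 0.014 0.11 255;0 0 0.022 0.165 255;0 0 0.03 0.22 255;0 0 0.03 0.22 255'
python3 -m handwheel '0 0 0.007 0.055 255;0 0 0.014 0.11 255;0 0 0.022 0.165 255;0 0 0.03 0.22 255;0 0 0.036 0.27 255;0 0 0.042 0.31 255;0 0 0.042 0.31 255;0 0 0.042 0.31 255'
python3 - <<'E'
from h import *
s=ctrl.state();print(s['ee_pos'],s['ft_force'],s['torque'],s['joint_positions'])
print(bubble("scene"))
E
```

```text
clock: 14.0
ee_pos: [0.4524, -0.1859, 0.0714]
orientation: [0.0, 0.76, 0.65, -0.0]
ft_force: [0.6, -1.2, -1.0]
finger_gap: 0.437
gripper_force: 30.0
clock: 15.0
ee_pos: [0.4525, -0.1852, 0.0759]
orientation: [-0.0, 0.495, 0.869, 0.001]
ft_force: [1.3, 2.3, 0.2]
finger_gap: 0.442
gripper_force: 30.0
clock: 16.0
ee_pos: [0.452, -0.1838, 0.0812]
orientation: [-0.0, 0.032, 0.999, 0.002]
ft_force: [2.7, 7.0, -1.8]
finger_gap: 0.441
gripper_force: 30.0
[ 0.4519811  -0.18377262  0.08123941] [ 2.68770817  6.95394778 -1.79362058] [ 0.77694834 -0.67927005  0.0497296 ] [-0.62062747  0.02087188  2.05237212  0.00303533  1.07126558 -2.12947105]
{'xc': np.float64(-0.2), 'lo': np.float64(-40.5), 'hi': np.float64(49.0), 'L': np.float64(89.5), 'bub': np.float64(-4.9), 'rad': np.float64(-0.0098)}
```

```bash
python3 -m handwheel '0 0 0 0 150;0 0 0 0 0;0 0 0 0 0;0 0 0 0 0;0 0 0.2 0 0;0 0 0.5 0 0;0 0 0.6 0 255;0 0 0.6 0 255'
python3 -m handwheel '0.05 0.3 0 0 255;0.105 0.665 0 0 255;0.105 0.665 0 0 255;0.105 0.665 0 0 255;0.105 0.665 0 0 255;0.105 0.665 0 0 255;0.105 0.665 -0.2 0 255;0.105 0.665 -0.2 0 255'
python3 - <<'E'
from h import *
s=ctrl.state();print(s['ee_pos'],s['ft_force'])
im=ctrl.get_image("scene");cv2.imwrite("pics/s6.png",im);print(bubble("scene",im,show=True))
E
```

```text
clock: 17.05
ee_pos: [0.4527, -0.1862, 0.1727]
orientation: [0.001, 0.03, 1.0, -0.001]
ft_force: [-0.5, 0.3, -0.2]
finger_gap: 0.798
gripper_force: 0.0
clock: 18.05
ee_pos: [0.4664, -0.0859, 0.1402]
orientation: [-0.002, 0.031, 1.0, 0.001]
ft_force: [-0.4, -0.2, -0.3]
finger_gap: 0.001
gripper_force: 0.0
[ 0.46644707 -0.08592876  0.14019593] [-0.36923659 -0.16810945 -0.32729582]
green [  0   0   1   1   0   1   1   0   0   0  21  86 133 146 143 141 143 144
 139  86  18   8   4  16  58 111 140 146 126 100 113 133 139 141 141 141
 144 145 141 122  78  25   0   0   0   0   0]
blue [ 18  20  44  58  59  55  54  54  58  53  42  52  75  85  85  84  82  79
  80 139 227 243 249 235 188 122  86  81  71  56  65  78  82  84  84  84
  85  85  82  69  43  24  27  48  65  74  84]
y [-70 -67 -64 -61 -58 -55 -52 -49 -46 -43 -40 -37 -34 -31 -28 -25 -22 -19
 -16 -13 -10  -7  -4  -1   2   5   8  11  14  17  20  23  26  29  32  35
  38  41  44  47  50  53  56  59  62  65  68]
{'xc': np.float64(2.5), 'lo': np.float64(-38.0), 'hi': np.float64(51.0), 'L': np.float64(89.0), 'bub': np.float64(-11.2), 'rad': np.float64(-0.0224)}
```

```bash
python3 - <<'E'
import h; from h import *
a=np.radians(107.5);h.AY=np.array([np.cos(a),np.sin(a),0]);h.AX=np.array([h.AY[1],-h.AY[0],0])
for n in("scene","top"):
    print(n,bubble(n,cv2.imread(f"pics/{n}0.png"),c=(.435,.312,.034),show=True))
E
python3 -m handwheel '0.008 0.005 -0.1 0 255;0.008 0.005 -0.16 0 255;0.008 0.005 -0.2 0 255;0.008 0.005 -0.22 0 255;0.008 0.005 -0.22 0 255;0.008 0.005 -0.22 0 255;0.008 0.005 -0.22 0 255;0.008 0.005 -0.22 0 255'
```

```text
green [  0   1   1   1   1   0   0   0  27  90 119 124 124 128 127 126 127 118
  93  90  92  61  35  17   9  27  63  77  82 105 122 129 133 134 133 133
 136 127  89  39   2   0   0   0   0   0   0]
blue [ 71  78  81  74  70  65  76  63  46  51  65  70  72  74  74  73  73  67
  49  43  75 137 197 231 238 214 150  75  43  55  69  75  78  79  78  77
  78  71  46  24  20  36  67  77  80  81  84]
y [-70 -67 -64 -61 -58 -55 -52 -49 -46 -43 -40 -37 -34 -31 -28 -25 -22 -19
 -16 -13 -10  -7  -4  -1   2   5   8  11  14  17  20  23  26  29  32  35
  38  41  44  47  50  53  56  59  62  65  68]
scene {'xc': np.float64(3.0), 'lo': np.float64(-44.5), 'hi': np.float64(46.0), 'L': np.float64(90.5), 'bub': np.float64(0.1), 'rad': np.float64(0.0003)}
green [  0   0   0   0   0   0   0   0   1  92 151 149 145 144 143 146 143 152
 145  92 119 133  37   8   1   2  20  91 116 102 139 146 152 156 153 157
 155 161 161 107  13   0   0   0   0   0   0]
blue [ 94  85  92  80  87  76  85  79  55  33  24  26  27  28  30  27  30  21
  28  33  25  28 134 181 194 197 168  89  29  29  29  33  30  28  30  27
  30  27  22   9  30  51  87  91  90  84  94]
y [-70 -67 -64 -61 -58 -55 -52 -49 -46 -43 -40 -37 -34 -31 -28 -25 -22 -19
 -16 -13 -10  -7  -4  -1   2   5   8  11  14  17  20  23  26  29  32  35
  38  41  44  47  50  53  56  59  62  65  68]
top {'xc': np.float64(1.8), 'lo': np.float64(-43.5), 'hi': np.float64(48.0), 'L': np.float64(91.5), 'bub': np.float64(0.5), 'rad': np.float64(0.0011)}
clock: 19.1
ee_pos: [0.4696, -0.0856, 0.1095]
orientation: [0.0, 0.03, 1.0, -0.0]
ft_force: [-0.5, -3.4, 3.8]
finger_gap: 0.004
gripper_force: 1.9
```

```bash
python3 -m handwheel '0 0 -0.015 0 255;0 0 -0.03 0 255;0 0 -0.04 0 255;0 0 -0.04 0 255;0 0 -0.04 0 255;0 0 -0.04 0 255;0 0 -0.04 0 255;0 0 -0.04 0 255'
python3 - <<'E'
from h import *
im=ctrl.get_image("scene");cv2.imwrite("pics/s7.png",im);print(bubble("scene",im,show=True))
im=ctrl.get_image("top");cv2.imwrite("pics/t7.png",im);print(bubble("top",im))
E
```

```text
clock: 20.1
ee_pos: [0.4718, -0.0865, 0.1063]
orientation: [0.003, 0.03, 1.0, -0.001]
ft_force: [-2.7, -2.8, 17.6]
finger_gap: 0.0
gripper_force: 8.5
green [  0   1   1   1   0   0   0   0  11  48  80  91  90 108 135 145 146 128
  97 104 135 130  73  10   4   7  17  33  66 117 142 146 141 141 143 143
 146 139 103  53  10   0   0   0   0   0   0]
blue [ 68 106 116 112 108 109 108 101  86  73  58  51  47  61  80  86  86  75
  54  56  70  91 161 239 245 247 225 171 100  72  78  84  83  83  85  85
  86  80  57  33  22  39  69  82  81  79  82]
y [-70 -67 -64 -61 -58 -55 -52 -49 -46 -43 -40 -37 -34 -31 -28 -25 -22 -19
 -16 -13 -10  -7  -4  -1   2   5   8  11  14  17  20  23  26  29  32  35
  38  41  44  47  50  53  56  59  62  65  68]
{'xc': np.float64(1.0), 'lo': np.float64(-42.0), 'hi': np.float64(46.5), 'L': np.float64(88.5), 'bub': np.float64(1.3), 'rad': np.float64(0.0026)}
{'xc': np.float64(0.0), 'lo': np.float64(-68.0), 'hi': np.float64(70.0), 'L': np.float64(138.0), 'bub': np.float64(3.6), 'rad': np.float64(0.0071)}
```

```bash
python3 -m handwheel '0 0 0.2 0 255;0 0 0.46 0 255;-0.05 -0.3 0.46 0 0;-0.113 -0.67 0.46 0 0;-0.113 -0.67 0.46 0 0;-0.113 -0.67 0.46 0 0;-0.113 -0.67 0.46 0 0;-0.113 -0.67 0.46 0 0'
python3 -m handwheel '0 0 0 0 0;0 0 0 0 0;0 0 -0.2 0 0;0 0 -0.4 0 0;0 0 -0.55 0 0;0 0 -0.59 0 0;0 0 -0.59 0 0;0 0 -0.59 0 255'
python3 - <<'E'
from h import *
print([bubble("scene") for i in range(1)])
E
python3 -m handwheel '0 0 0 0 255;0 0 0 0 255;0 0 0 0 255;0 0 0 0 255;0 0 0 0 255;0 0 0 0 255;0 0 0 0 255;0 0 0 0 255'
python3 -m handwheel '0 0 0.004 0.02 255;0 0 0.007 0.042 255;0 0 0.007 0.042 255;0 0 0.007 0.042 255;0 0 0.007 0.042 255;0 0 0.007 0.042 255;0 0 0.007 0.042 255;0 0 0.007 0.042 255'
python3 -c "
from h import *
print(ctrl.state()['joint_positions'],ctrl.state()['torque'])"
```

```text
clock: 21.2
ee_pos: [0.4525, -0.1847, 0.1719]
orientation: [-0.0, 0.029, 1.0, 0.0]
ft_force: [0.0, -0.2, 0.6]
finger_gap: 0.605
gripper_force: 0.0
clock: 22.2
ee_pos: [0.4531, -0.1863, 0.0848]
orientation: [0.001, 0.03, 1.0, -0.001]
ft_force: [0.7, 0.0, 0.4]
finger_gap: 0.921
gripper_force: 0.0
[{'xc': np.float64(2.3), 'lo': np.float64(-38.5), 'hi': np.float64(51.0), 'L': np.float64(89.5), 'bub': np.float64(-10.8), 'rad': np.float64(-0.0216)}]
clock: 23.25
ee_pos: [0.452, -0.1839, 0.0829]
orientation: [-0.001, 0.03, 1.0, 0.002]
ft_force: [0.8, 6.3, -0.3]
finger_gap: 0.445
gripper_force: 30.0
clock: 24.25
ee_pos: [0.4518, -0.1841, 0.0839]
orientation: [-0.001, -0.036, 0.999, 0.002]
ft_force: [1.6, 6.0, -0.5]
finger_gap: 0.439
gripper_force: 30.0
[-6.21053253e-01  1.66204908e-02  2.05098251e+00  2.26102231e-03
  1.07702143e+00 -2.26458234e+00] [ 0.73142837 -0.0821252   0.07550189]
```

```bash
python3 -m handwheel '0 0 0 0 150;0 0 0 0 0;0 0 0 0 0;0 0 0 0 0;0 0 0.2 0 0;0 0 0.5 0 0;0 0 0.6 0 255;0 0 0.6 0 255'
python3 -m handwheel '0.05 0.3 0 0 255;0.113 0.67 0 0 255;0.113 0.67 0 0 255;0.113 0.67 0 0 255;0.113 0.67 -0.1 0 255;0.113 0.67 -0.2 0 255;0.113 0.67 -0.25 0 255;0.113 0.67 -0.25 0 255'
python3 -c "
from h import *
print(bubble('scene'))"
python3 -m handwheel '0 0 -0.08 0 255;0 0 -0.15 0 255;0 0 -0.18 0 255;0 0 -0.2 0 255;0 0 -0.215 0 255;0 0 -0.215 0 255;0 0 -0.215 0 255;0 0 -0.215 0 255'
```

```text
clock: 25.25
ee_pos: [0.4528, -0.1862, 0.1753]
orientation: [0.001, -0.036, 0.999, -0.001]
ft_force: [0.2, 0.0, -0.5]
finger_gap: 0.798
gripper_force: 0.0
clock: 26.25
ee_pos: [0.4687, -0.0854, 0.1361]
orientation: [-0.001, -0.035, 0.999, 0.0]
ft_force: [-0.4, -0.6, 0.3]
finger_gap: 0.004
gripper_force: 0.0
{'xc': np.float64(2.5), 'lo': np.float64(-37.5), 'hi': np.float64(51.0), 'L': np.float64(88.5), 'bub': np.float64(-11.9), 'rad': np.float64(-0.0237)}
clock: 27.3
ee_pos: [0.4711, -0.0866, 0.1074]
orientation: [0.002, -0.036, 0.999, -0.001]
ft_force: [-2.3, -2.7, 9.5]
finger_gap: 0.006
gripper_force: 5.3
```

```bash
python3 -m handwheel '0 0 -0.006 0 255;0 0 -0.006 0 255;0 0 -0.006 0 255;0 0 -0.006 0 255;0 0 -0.006 0 255;0 0 -0.006 0 255;0 0 -0.006 0 255;0 0 -0.006 0 255'
python3 - <<'E'
from h import *
im=ctrl.get_image("scene");cv2.imwrite("pics/s8.png",im);print(bubble("scene",im,show=True))
print(bubble("scene"))
t=ctrl.get_image("top");cv2.imwrite("pics/t8raw.png",t)
a=cv2.resize(im[130:165,210:270],None,fx=10,fy=10,interpolation=cv2.INTER_CUBIC)[:300]
b=cv2.resize(t[170:220,200:300],None,fx=6,fy=6,interpolation=cv2.INTER_CUBIC)
cv2.imwrite("pics/c8.png",np.vstack([a,b])[:600])
E
```

```text
clock: 28.3
ee_pos: [0.4716, -0.0867, 0.1072]
orientation: [0.002, -0.036, 0.999, -0.002]
ft_force: [-2.5, -1.0, 14.7]
finger_gap: 0.007
gripper_force: 6.8
green [  1   1   1   1   1   0   0   0   9  48  83  94  91 108 134 143 146 133
 101 101 127 105  48   7   8  16  27  48  77 119 141 145 142 142 143 142
 144 149 125  74  21   0   0   0   0   1   0]
blue [ 62 107 113 100  97 103 105 103  83  62  51  49  48  61  79  85  87  79
  57  53  63 108 190 243 243 239 216 154  79  62  77  85  84  84  85  84
  86  88  71  42  24  30  53  73  80  80  78]
y [-70 -67 -64 -61 -58 -55 -52 -49 -46 -43 -40 -37 -34 -31 -28 -25 -22 -19
 -16 -13 -10  -7  -4  -1   2   5   8  11  14  17  20  23  26  29  32  35
  38  41  44  47  50  53  56  59  62  65  68]
{'xc': np.float64(1.0), 'lo': np.float64(-42.0), 'hi': np.float64(47.5), 'L': np.float64(89.5), 'bub': np.float64(-0.0), 'rad': np.float64(-0.0001)}
{'xc': np.float64(1.0), 'lo': np.float64(-42.0), 'hi': np.float64(47.5), 'L': np.float64(89.5), 'bub': np.float64(-0.0), 'rad': np.float64(-0.0001)}
```

View pics/c8.png

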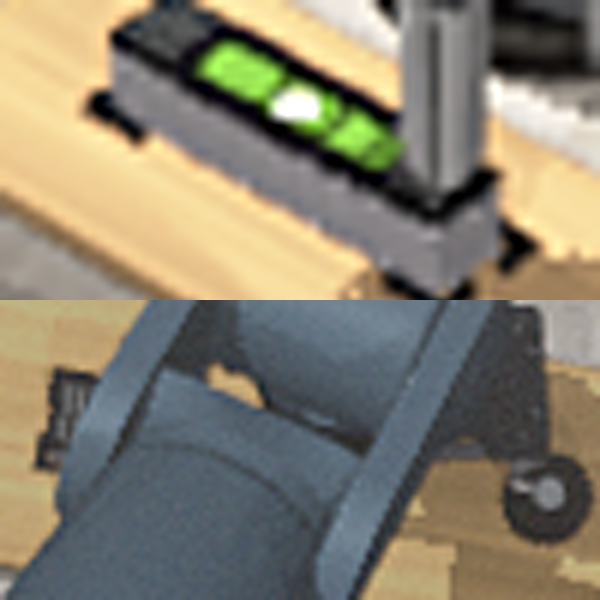

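In the scene crop the bubble (297,105) sits between its lines (about 280 and 335), possibly slightly towards the hinge end. The arm hides the vial from the top camera. I'll fit the lines and the bubble together for a precise number, using the flat start picture as a zero reference.

```bash
cat > fit.py <<'E'
import h; from h import *
from scipy.optimize import least_squares
from scipy.special import erf
def fit(im,c,yaw,n="scene",slope=0):
    a=np.radians(yaw);AY=np.array([np.cos(a),np.sin(a),0]);AX=np.array([AY[1],-AY[0],0])
    ys=np.arange(-32,32.1,.5);best=None
    xs=np.arange(-12,12.1,.5)
    m=np.array([[px(n,np.array(c)+(x*AX+y*AY)*1e-3+np.array([0,0,slope*y*1e-3])) for y in ys] for x in xs],np.float32)
    r=cv2.remap(im,m[...,0],m[...,1],cv2.INTER_CUBIC).astype(float)
    g=np.clip(r[...,1]-r[...,0],0,None).mean(1); xc=(xs*g).sum()/g.sum(); k=np.abs(xs-xc)<4
    P=r[k].mean(0); out=[]
    def mod(p,ch):
        c,b,w,s,base,wh,d,tilt=p
        B=.5*(erf((ys-b+w)/s)-erf((ys-b-w)/s)); l=np.exp(-((ys-c+14)/s)**2)+np.exp(-((ys-c-14)/s)**2)
        return (base+tilt*ys-d*l)*(1-B)+wh*B
    for ch in (0,2,1):
        y=P[:,ch]; bst=None
        for c0 in(-4,0,4):
            b0=ys[np.argmax(np.convolve(P[:,0],np.ones(25),'same'))]
            q=least_squares(lambda p:mod(p,ch)-y,[c0,b0,8,3,80 if ch==0 else np.median(y),240,25,0],loss='soft_l1',f_scale=5,bounds=([-10,-32,5,1.5,0,0,0,-3],[10,32,11,7,300,300,200,3]))
            if bst is None or q.cost<bst.cost:bst=q
        p=bst.x; out.append((round(p[0],2),round(p[1],2),"d",round(p[1]-p[0],2),"cost",round(bst.cost),"w",round(p[2],1),"dep",round(p[6])))
    return xc.round(1),out
if __name__=="__main__":
    for f,c,y,s in(("scene0",(.435,.312,.034),107.5,0),("scene5",(.4775,-.0227,.1035),81.2,.019),("s6",(.4775,-.0227,.1085),81.2,-.0235),("s7",(.4775,-.0227,.105),81.2,0),("s8",(.4775,-.0227,.105),81.2,0)):
        print(f,fit(cv2.imread(f"pics/{f}.png"),c,y,slope=s))
E
python3 fit.py
```

```text
scene0 (np.float64(2.5), [(np.float64(0.15), np.float64(0.67), 'd', np.float64(0.52), 'cost', 601, 'w', np.float64(7.4), 'dep', 47), (np.float64(0.09), np.float64(0.85), 'd', np.float64(0.76), 'cost', 1417, 'w', np.float64(7.4), 'dep', 71), (np.float64(0.17), np.float64(1.18), 'd', np.float64(1.01), 'cost', 2199, 'w', np.float64(5.9), 'dep', 91)])
scene5 (np.float64(-1.5), [(np.float64(-3.62), np.float64(8.22), 'd', np.float64(11.84), 'cost', 1214, 'w', np.float64(7.4), 'dep', 39), (np.float64(-3.64), np.float64(8.25), 'd', np.float64(11.89), 'cost', 1534, 'w', np.float64(7.5), 'dep', 67), (np.float64(-3.59), np.float64(9.08), 'd', np.float64(12.67), 'cost', 1601, 'w', np.float64(6.8), 'dep', 93)])
s6 (np.float64(-1.2), [(np.float64(-1.05), np.float64(-9.01), 'd', np.float64(-7.96), 'cost', 1242, 'w', np.float64(8.1), 'dep', 35), (np.float64(-0.9), np.float64(-8.99), 'd', np.float64(-8.09), 'cost', 780, 'w', np.float64(8.5), 'dep', 59), (np.float64(-0.81), np.float64(-9.33), 'd', np.float64(-8.53), 'cost', 401, 'w', np.float64(8.9), 'dep', 86)])
s7 (np.float64(-0.1), [(np.float64(-1.52), np.float64(2.67), 'd', np.float64(4.2), 'cost', 1969, 'w', np.float64(8.2), 'dep', 40), (np.float64(-1.78), np.float64(2.7), 'd', np.float64(4.48), 'cost', 1676, 'w', np.float64(8.2), 'dep', 72), (np.float64(-2.0), np.float64(2.92), 'd', np.float64(4.93), 'cost', 1831, 'w', np.float64(7.4), 'dep', 108)])
s8 (np.float64(0.0), [(np.float64(-0.3), np.float64(1.52), 'd', np.float64(1.81), 'cost', 1684, 'w', np.float64(8.2), 'dep', 41), (np.float64(-1.17), np.float64(1.61), 'd', np.float64(2.78), 'cost', 1849, 'w', np.float64(8.1), 'dep', 72), (np.float64(-1.42), np.float64(1.77), 'd', np.float64(3.19), 'cost', 2074, 'w', np.float64(7.0), 'dep', 101)])
```

```bash
python3 -m handwheel '0 0 0.2 0 255;0 0 0.47 0 255;-0.05 -0.3 0.47 0 0;-0.113 -0.655 0.47 0 0;-0.113 -0.655 0.47 0 0;-0.113 -0.655 0.47 0 0;-0.113 -0.655 0.47 0 0;-0.113 -0.655 0.47 0 0'
python3 -m handwheel '0 0 0 0 0;0 0 0 0 0;0 0 -0.2 0 0;0 0 -0.4 0 0;0 0 -0.55 0 0;0 0 -0.59 0 0;0 0 -0.59 0 0;0 0 -0.59 0 0'
python3 - <<'E'
from fit import *
s=ctrl.get_image("scene");t=ctrl.get_image("top")
cv2.imwrite("pics/s9.png",s);cv2.imwrite("pics/t9raw.png",t)
c=(.4775,-.0227,.1085)
print("scene",bubble("scene",s,slope=-.024,c=c),fit(s,c,81.2,slope=-.024))
print("top",bubble("top",t,slope=-.024,c=c,show=True),fit(t,c,81.2,"top",slope=-.024))
print("top0",fit(cv2.imread("pics/top0.png"),(.435,.312,.034),107.5,"top"))
E
```

```text
clock: 29.45
ee_pos: [0.4525, -0.1825, 0.1744]
orientation: [-0.0, -0.037, 0.999, 0.0]
ft_force: [-0.5, 0.4, -0.3]
finger_gap: 0.604
gripper_force: 0.0
clock: 30.45
ee_pos: [0.4531, -0.1841, 0.0873]
orientation: [0.001, -0.036, 0.999, -0.001]
ft_force: [0.4, 0.4, -0.7]
finger_gap: 1.0
gripper_force: 0.0
scene {'xc': np.float64(-2.0), 'lo': np.float64(-42.5), 'hi': np.float64(47.5), 'L': np.float64(90.0), 'bub': np.float64(-12.0), 'rad': np.float64(-0.0239)} (np.float64(-1.0), [(np.float64(0.48), np.float64(-9.29), 'd', np.float64(-9.77), 'cost', 858, 'w', np.float64(8.3), 'dep', 36), (np.float64(0.48), np.float64(-9.19), 'd', np.float64(-9.67), 'cost', 736, 'w', np.float64(8.7), 'dep', 61), (np.float64(0.49), np.float64(-9.6), 'd', np.float64(-10.1), 'cost', 568, 'w', np.float64(9.0), 'dep', 87)])
green [  0   0   0   0   0   0   0   0   0  19 118 140 138 134 134 138 136 143
 127  16   1   1   3  18  89 143 138 138 139  83 106 140 139 135 139 138
 138 139 141 139  67   2   2   1   3   1   1]
blue [ 88 117 126 124 123 122 123 118  86  58  44  42  41  45  44  40  43  36
  47 170 200 19
[... 450 characters left out ...]
} (np.float64(-1.0), [(np.float64(-3.59), np.float64(-6.45), 'd', np.float64(-2.86), 'cost', 1023, 'w', np.float64(7.6), 'dep', 9), (np.float64(3.73), np.float64(-6.69), 'd', np.float64(-10.42), 'cost', 502, 'w', np.float64(7.2), 'dep', 46), (np.float64(3.74), np.float64(-7.29), 'd', np.float64(-11.03), 'cost', 511, 'w', np.float64(6.7), 'dep', 66)])
top0 (np.float64(1.0), [(np.float64(5.75), np.float64(2.91), 'd', np.float64(-2.83), 'cost', 1217, 'w', np.float64(7.8), 'dep', 12), (np.float64(1.82), np.float64(2.97), 'd', np.float64(1.14), 'cost', 846, 'w', np.float64(7.2), 'dep', 50), (np.float64(1.76), np.float64(3.94), 'd', np.float64(2.18), 'cost', 781, 'w', np.float64(6.1), 'dep', 64)])
```

Seen unobstructed from the top, the bubble is about −11.1 mm unpressed, against a target of −12.5. The nut needs about 6° more.

```bash
python3 -m handwheel '0 0 0 0 255;0 0 0 0 255;0 0 0 0 255;0 0 0 0 255;0 0 0 0 255;0 0 0 0 255;0 0 0 0 255;0 0 0 0 255'
python3 -m handwheel '0 0 0.003 0.017 255;0 0 0.005 0.034 255;0 0 0.005 0.034 255;0 0 0.005 0.034 255;0 0 0.005 0.034 255;0 0 0.005 0.034 100;0 0 0.005 0.034 0;0 0 0.005 0.034 0'
python3 -m handwheel '0 0 0 0 0;0 0 0 0 0;0 0 0 0 0;0 0 0 0 0;0 0 0 0 0;0 0 0 0 0;0 0 0 0 0;0 0 0 0 0'
python3 - <<'E'
from fit import *
s=ctrl.get_image("scene");t=ctrl.get_image("top")
cv2.imwrite("pics/s10.png",s);cv2.imwrite("pics/t10raw.png",t)
c=(.4775,-.0227,.1085)
print("scene",bubble("scene",s,slope=-.024,c=c),fit(s,c,81.2,slope=-.024))
print("top",bubble("top",t,slope=-.024,c=c),fit(t,c,81.2,"top",slope=-.024))
E
```

```text
clock: 31.55
ee_pos: [0.4524, -0.1837, 0.0861]
orientation: [0.0, -0.036, 0.999, -0.0]
ft_force: [-0.5, -1.1, -0.9]
finger_gap: 0.44
gripper_force: 29.9
clock: 32.55
ee_pos: [0.4523, -0.1832, 0.0867]
orientation: [-0.0, -0.089, 0.996, 0.0]
ft_force: [-0.0, -0.2, 0.0]
finger_gap: 0.726
gripper_force: 0.0
clock: 33.55
ee_pos: [0.4524, -0.1836, 0.0868]
orientation: [0.0, -0.089, 0.996, -0.0]
ft_force: [-0.3, -0.4, -0.0]
finger_gap: 0.999
gripper_force: 0.0
scene {'xc': np.float64(-1.5), 'lo': np.float64(-42.0), 'hi': np.float64(48.0), 'L': np.float64(90.0), 'bub': np.float64(-13.8), 'rad': np.float64(-0.0276)} (np.float64(-0.6), [(np.float64(1.73), np.float64(-10.56), 'd', np.float64(-12.29), 'cost', 1093, 'w', np.float64(7.7), 'dep', 35), (np.float64(1.7), np.float64(-10.29), 'd', np.float64(-11.99), 'cost', 1067, 'w', np.float64(8.2), 'dep', 60), (np.float64(1.7), np.float64(-10.2), 'd', np.float64(-11.9), 'cost', 1173, 'w', np.float64(8.0), 'dep', 89)])
top {'xc': np.float64(-2.2), 'lo': np.float64(-41.5), 'hi': np.float64(50.5), 'L': np.float64(92.0), 'bub': np.float64(-12.5), 'rad': np.float64(-0.0249)} (np.float64(-1.2), [(np.float64(-5.19), np.float64(-7.96), 'd', np.float64(-2.77), 'cost', 873, 'w', np.float64(7.5), 'dep', 9), (np.float64(3.87), np.float64(-8.02), 'd', np.float64(-11.88), 'cost', 237, 'w', np.float64(7.0), 'dep', 38), (np.float64(3.85), np.float64(-7.89), 'd', np.float64(-11.74), 'cost', 293, 'w', np.float64(6.0), 'dep', 58)])
```

```bash
python3 -m handwheel '0 0 0.1 0 0;0 0 0.3 0 0;0 0 0.5 0 0;0 0 0.6 0 255;0 0 0.6 0 255;0 0 0.6 0 255;0 0 0.6 0 255;0 0 0.6 0 255'
python3 -m handwheel '0.05 0.3 0 0 255;0.113 0.655 0 0 255;0.113 0.655 0 0 255;0.113 0.655 0 0 255;0.113 0.655 -0.1 0 255;0.113 0.655 -0.2 0 255;0.113 0.655 -0.25 0 255;0.113 0.655 -0.25 0 255'
python3 -m handwheel '0 0 -0.08 0 255;0 0 -0.15 0 255;0 0 -0.18 0 255;0 0 -0.2 0 255;0 0 -0.215 0 255;0 0 -0.225 0 255;0 0 -0.23 0 255;0 0 -0.23 0 255'
python3 -m handwheel '0 0 0 0 255;0 0 0 0 255;0 0 0 0 255;0 0 0 0 255;0 0 0 0 255;0 0 0 0 255;0 0 0 0 255;0 0 0 0 255'
python3 - <<'E'
from fit import *
s=ctrl.get_image("scene");cv2.imwrite("pics/s11.png",s)
c=(.4775,-.0227,.105)
print(ctrl.state()['ft_force'],bubble("scene",s,c=c),fit(s,c,81.2))
cv2.imwrite("pics/c11.png",cv2.resize(s[120:180,200:280],None,fx=10,fy=10,interpolation=cv2.INTER_CUBIC))
E
```

```text
clock: 34.65
ee_pos: [0.452, -0.1833, 0.1759]
orientation: [-0.001, -0.089, 0.996, 0.001]
ft_force: [-0.2, 0.6, -0.9]
finger_gap: 0.498
gripper_force: 0.0
clock: 35.65
ee_pos: [0.4686, -0.0853, 0.1382]
orientation: [-0.001, -0.089, 0.996, 0.001]
ft_force: [0.2, -0.1, 0.4]
finger_gap: 0.007
gripper_force: 0.0
clock: 36.65
ee_pos: [0.4715, -0.0867, 0.1078]
orientation: [0.002, -0.089, 0.996, -0.002]
ft_force: [-2.3, -2.2, 13.2]
finger_gap: 0.005
gripper_force: 6.5
clock: 37.65
ee_pos: [0.4715, -0.0867, 0.1078]
orientation: [0.002, -0.089, 0.996, -0.002]
ft_force: [-2.3, -2.0, 12.4]
finger_gap: 0.003
gripper_force: 6.5
[-1.55236811 -2.75200917 12.40092072] {'xc': np.float64(0.3), 'lo': np.float64(-42.5), 'hi': np.float64(46.5), 'L': np.float64(89.0), 'bub': np.float64(-1.0), 'rad': np.float64(-0.002)} (np.float64(0.4), [(np.float64(0.45), np.float64(0.88), 'd', np.float64(0.44), 'cost', 1957, 'w', np.float64(8.0), 'dep', 33), (np.float64(-0.66), np.float64(0.98), 'd', np.float64(1.64), 'cost', 3245, 'w', np.float64(8.2), 'dep', 59), (np.float64(-0.94), np.float64(1.05), 'd', np.float64(1.99), 'cost', 4434, 'w', np.float64(7.7), 'dep', 86)])
```

View pics/c11.png

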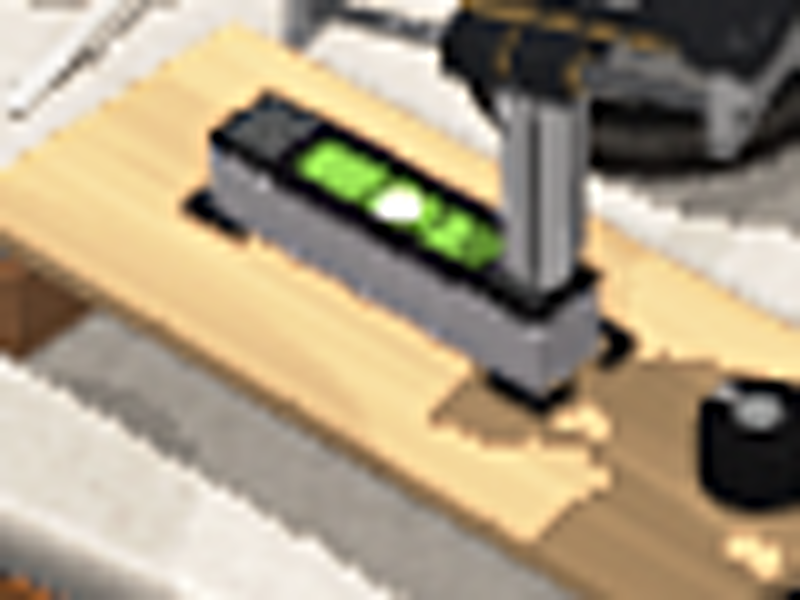

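The level is in its cleats, with the fingers pressing on the nut-side pad at about 12 N. The bubble (398,205) stands between its lines, and the edge and line estimates average to about 0. Handing in.

```bash
python3 -c "
from station import ctrl
print(ctrl.close_job())"
```

```text
the job is handed in; nothing more can be done
None
```

I handed the job in at about 38 s with the level lying in its cleats and the fingers pressing its nut-side pad at about 12 N; the bubble reads midway between its lines to within about 2 mm, and the handover returned no verdict.

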